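# Stack the ring weights on the fabric thickness tester

## Task

Load the fabric thickness tester: put the dark steel ring weight over its upright post first and lower it until it lies flat on the round white foot, then put the brass ring weight over the same post so that it lies flat on the steel one. Lower the weights down the post, do not drop them, let go of them, and leave the green plastic ring where it is.

Things in the scene. Friction and masses are not known exactly. Their poses are not given: they have to be found in the camera images.
- steel_ring_mid (a point): centre (half-way up, on the axis) of the dark steel ring weight: outer diameter 60 mm, hole 32 mm, 24 mm high, 0.3 to 0.5 kg, lying flat on the work surface; its z axis is the ring's axis
- brass_ring_mid (a point): centre (half-way up, on the axis) of the brass ring weight: outer diameter 50 mm, hole 32 mm, 24 mm high, 0.2 to 0.3 kg, lying flat on the work surface; its z axis is the ring's axis
- green_ring_mid (a point): centre of the green plastic ring, a spacer that is not wanted: outer diameter 55 mm, hole 32 mm, 24 mm high, lying flat on the work surface
- post_seat (a point): point on the axis of the tester's fixed upright steel post, at the top of the round white foot (68 mm across, 50 mm above the work surface) where the first ring rests. Post: 14 mm thick, 60 mm high from here, tapered tip, 9 mm play all round in the rings. z up; x towards the low blue console (80 to 140 mm from the post, 65 mm high). Grey base 160 mm square, 35 mm high

How it is judged:
By the outcome, as a careful person would: the job done as asked, in the order asked, and still so for the second after the job is handed in, with the robot touching nothing.
It also fails if it takes over 56 s, if anything falls off the work surface, if the arm or the gripper's body presses on something with over 40 N, if the wrist force passes 120 N, or if a joint passes its speed limit or range.

## Robot

A 6-joint arm with a two-finger parallel gripper is mounted at the origin on the work surface. World frame = base frame: x ahead of the robot, y to its left, z up, the work surface at z = 0. Lengths are in m, angles in rad, forces in N, time in s.
With the tool pointing down it reaches from about 0.325 to 0.775 m from the base axis. Payload 5.5 kg.
Tool frame: the origin (TCP) lies between the finger pads; the fingertips stand 8 mm ahead of it and the grasp point (between the pads) lies 11 mm behind it (tcp_to_tips is the distance from the TCP to the fingertips, in m); z points along the fingers, y is the line along which they close (so a half turn about z gives the same grasp; the last joint's range is limited). The gripper opens to 88 mm and grips with 3 to 60 N. Pads are 20 mm wide; open, the fingers measure 115 mm over their backs; the gripper's body (75 mm by 178 mm) begins 61 mm behind the grasp point.
Start: joints at [-1.371, 0.091, 1.231, -0, 1.82, -0.057], TCP at [0.152, -0.58, 0.231] pointing down, gripper open.
Joint ranges: [-2.87, 2.87], [-0.86, 2.18], [0.17, 2.46], [-1.51, 4.65], [0.06, 2.69], [-2.65, 2.65]. Speed limits (rad/s): [2.57, 2.57, 3.01, 3.14, 3.14, 3.14].

## Interface

Orientations are given as a unit quaternion [w, x, y, z].
In Python, from bench import * gives the robot as it stands. Calls block until the motion is done:
- move_to(position, orientation): joint-space move of the TCP to a pose.
- move_l(position, speed=0.15, orientation=None): straight line of the TCP; orientation=None keeps the orientation; speed is the mean speed in m/s.
- movej(angles): joint-space move.
- gripper_open() and close(): open the fingers fully, or close them until they stop; the grip force is fixed at half the most.
- hold(seconds).
- inverse_kinematics(position, orientation): joint angles nearest the present ones, or None.
- state(): the state.
- get_image(name): name is "scene" or "top"; returns a dict with "frame" (400x640x3 uint8, blue, green, red), "depth" (400x640 float32, m along the optical axis (not along the pixel's ray), 0 where there is no reading), "camera_matrix" (3x3 intrinsics, pixels), "view" (4x4, takes a point from world to camera coordinates). Camera axes: x right, y up, looking along -z (the intrinsics and any distortion apply to the point x, -y, -z); pixel columns grow to the right and rows downward; lengths in m; the calibration is good to about 2 mm. A picture is of the moment at which its call begins.
A pose or a line that the arm cannot do raises IKError and nothing moves.
- job_done(): hands the job in; it is judged then, once.
The state is a dict: "time": time; "joint_pos": joint angles; "dq": joint speeds; "joint_torque": joint torques, N m; "ee_pos": TCP position; "ee_rot": TCP orientation; "ft_force": force on the tool from outside, world axes, zero at the start; "moment": the same for the moment, N m; "finger_gap": finger opening in m; "finger_force": force on a finger pad.
Only numpy, scipy, OpenCV 4.12 (cv2) and the standard library are available. Lean on these libraries where they do the work, as an engineer would, in place of code of your own. Each camera call takes 0.05 s, during which the arm holds its last target. There are 200 camera calls.

## Working session

There is one attempt and no reset: what is moved stays moved. The work goes in short steps, each a Python script; the robot and the scene stay as the last script left them, time stands still between calls to the robot, and variables do not carry over. Pictures are saved under pics/ and viewed, at most 10 in all, crops included, and the job is handed in when it is done.

```bash
mkdir -p pics; python3 - <<'E'
from bench import *
import cv2,numpy as np
s=state();print(s['time'],s['ee_pos'],s['ee_rot'],s['finger_gap'])
for n in("top","scene"):
    d=get_image(n);cv2.imwrite(f"pics/{n}0.png",d["frame"]);np.savez(f"{n}0.npz",**{k:d[k] for k in("frame","depth","camera_matrix","view")})
    print(n,d["camera_matrix"].tolist(),np.round(d["view"],3).tolist(),[k for k in d])
E
```

```text
0.0 [ 0.15233376 -0.58003716  0.22949591] [-9.77401896e-04  9.91767892e-01  1.28044871e-01 -6.32746345e-05] 0.08789991321715816
top [[384.92468672576285, 0.0, 321.1503145881847], [0.0, 384.92468672576285, 202.18954824170282], [0.0, 0.0, 1.0]] [[0.01, -1.0, -0.004, 0.051], [0.993, 0.01, 0.118, -0.525], [-0.118, -0.005, 0.993, -0.74], [0.0, 0.0, 0.0, 1.0]] ['frame', 'depth', 'camera_matrix', 'view']
scene [[444.9881957922255, 0.0, 318.0154043852275], [0.0, 444.9881957922255, 204.82220507528902], [0.0, 0.0, 1.0]] [[0.054, 0.998, -0.021, -0.071], [-0.594, 0.049, 0.803, 0.283], [0.803, -0.031, 0.595, -1.351], [0.0, 0.0, 0.0, 1.0]] ['frame', 'depth', 'camera_matrix', 'view']
```

View pics/top0.png

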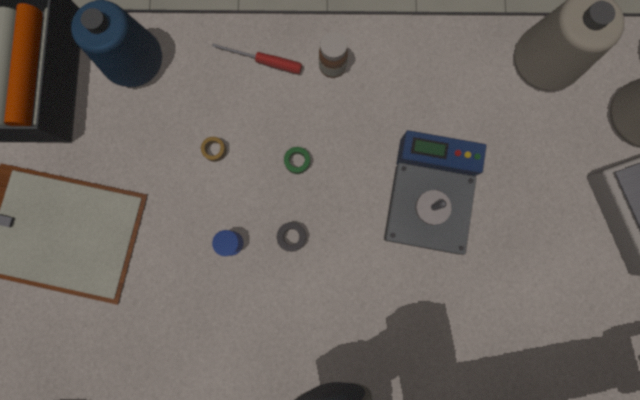

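View pics/scene0.png

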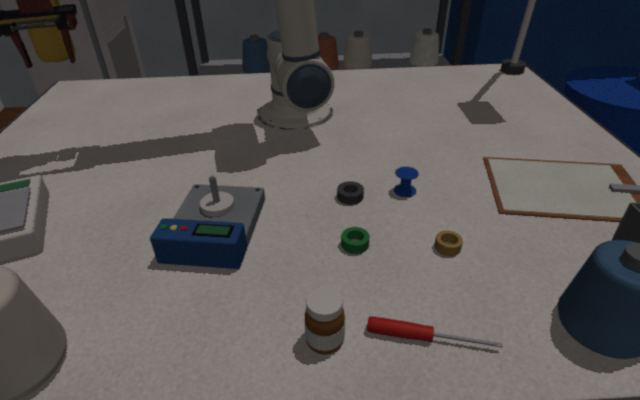

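The top view shows steel at (293,236), brass (213,148), green (297,160), foot (434,207) with the post tip at (439,204), and the console at (443,152). In the scene view they are steel (350,192), brass (449,242), green (355,240) and foot (217,204). I'll measure them next.

```bash
cat > h.py <<'E'
import numpy as np,cv2
def ray(d,uv,z):
    K,V=d["camera_matrix"],d["view"];R,t=V[:3,:3],V[:3,3]
    uv=np.atleast_2d(np.asarray(uv,float));c=np.c_[(uv[:,0]-K[0,2])/K[0,0],-(uv[:,1]-K[1,2])/K[1,1],-np.ones(len(uv))]
    D=c@R;o=-R.T@t
    return o+D*((z-o[2])/D[:,2])[:,None]
def cloud(d):
    K,V=d["camera_matrix"],d["view"];v,u=np.indices(d["depth"].shape);z=d["depth"]
    c=np.stack([(u-K[0,2])/K[0,0]*z,-(v-K[1,2])/K[1,1]*z,-z],-1)
    return (c-V[:3,3])@V[:3,:3]
def fitc(mask,d,z):
    """centre and diameter of biggest blob's outer contour on plane z"""
    cs,_=cv2.findContours(mask.astype(np.uint8),cv2.RETR_EXTERNAL,cv2.CHAIN_APPROX_NONE)
    c=max(cs,key=cv2.contourArea);p=ray(d,c[:,0,:],z)[:,:2].astype(np.float32)
    e=cv2.fitEllipse(p*1000);return np.round(e[0],1),np.round(e[1],1)
E
python3 - <<'E'
from h import *
for n,C in(("top",dict(steel=(293,236),brass=(213,148),green=(297,160),foot=(434,207))),("scene",dict(steel=(350,192),brass=(449,242),green=(355,240),foot=(217,204)))):
    d=dict(np.load(n+"0.npz"));P=cloud(d);hsv=cv2.cvtColor(d["frame"],cv2.COLOR_BGR2HSV)
    for k,(u,v) in C.items():
        roi=np.zeros(P.shape[:2],bool);roi[v-24:v+25,u-24:u+25]=1
        z=.05 if k=="foot" else .024
        m=roi&(abs(P[...,2]-z)<.006)
        H,S,V=[hsv[...,i] for i in range(3)]
        cm=roi&{"steel":V<85,"brass":(H>8)&(H<30)&(S>80),"green":(H>45)&(H<90)&(S>80),"foot":V>140}[k]
        print(n,k,"depth",m.sum(),np.median(P[m],0).round(4) if m.any() else 0,fitc(m,d,z) if m.sum()>20 else '',"colour",fitc(cm,d,z) if cm.sum()>20 else cm.sum())
    if n=="top":
        H,S,V=[hsv[...,i] for i in range(3)];m=np.zeros(H.shape,bool);m[120:185,380:500]=1
        m&=abs(P[...,2]-.065)<.008
        r=cv2.minAreaRect((P[m][:,:2]*1000).astype(np.float32));print("console",r)
        m=np.zeros(H.shape,bool);m[150:265,370:500]=1;m&=abs(P[...,2]-.035)<.006
        print("base",cv2.minAreaRect((P[m][:,:2]*1000).astype(np.float32)))
    m=np.zeros(H.shape,bool);u,v=C["foot"];m[v-40:v+25,u-25:u+30]=1;m&=(P[...,2]>.07)&(P[...,2]<.13)
    if n=="top": m[:185]=0
    q=P[m]; print("post",len(q))
    for a in np.arange(.07,.12,.01):
        w=q[(q[:,2]>a)&(q[:,2]<a+.01)]
        if len(w):print(a.round(2),len(w),np.median(w,0).round(4))
E
```

```text
top steel depth 503 [0.4548 0.1163 0.0239] (array([455.3, 115.9]), array([57.4, 58. ])) colour (array([456.9, 113.8]), array([56. , 61.2]))
top brass depth 288 [0.6349 0.281  0.0239] (array([635.2, 281.1]), array([48.1, 49.1])) colour (array([635.3, 281. ]), array([46.7, 49.8]))
top green depth 380 [0.6125 0.107  0.0239] (array([613. , 107.2]), array([52.8, 53.5])) colour (array([613.1, 107.7]), array([48.2, 49.3]))
top foot depth 847 [ 0.5125 -0.1606  0.05  ] (array([ 514.6, -163.2]), array([65.6, 67. ])) colour 0
console ((623.1364135742188, -182.66749572753906), (160.489990234375, 60.97245407104492), 80.1041488647461)
base ((526.803955078125, -165.97317504882812), (160.4251708984375, 184.083740234375), 80.01409149169922)
post 88
0.07 14 [ 0.514  -0.158   0.0747]
0.08 11 [ 0.5109 -0.1587  0.0849]
0.09 14 [ 0.5129 -0.1577  0.0951]
0.1 44 [ 0.5143 -0.1615  0.1063]
0.11 5 [ 0.514  -0.1626  0.1109]
scene steel depth 314 [0.4601 0.1176 0.0235] (array([459.4, 117.2]), array([58.8, 63.7])) colour (array([474.9, 112.8]), array([60.9, 91.3]))
scene brass depth 303 [0.6387 0.2824 0.023 ] (array([639.7, 281.9]), array([48.6, 53.4])) colour (array([649.1, 277. ]), array([48.1, 71.9]))
scene green depth 353 [0.6197 0.1088 0.0234] (array([617.7, 108.6]), array([52.7, 57.8])) colour (array([627.5, 106. ]), array([51. , 74.3]))
scene foot depth 524 [ 0.5229 -0.159   0.05  ] (array([ 520.4, -160.9]), array([67.4, 69.7])) colour 0
post 134
0.07 33 [ 0.5197 -0.1598  0.0757]
0.08 28 [ 0.5209 -0.1616  0.0856]
0.09 30 [ 0.5205 -0.1606  0.0942]
0.1 40 [ 0.5189 -0.1615  0.1045]
0.11 3 [ 0.5152 -0.1617  0.1104]
```

Both views agree: steel is near (0.4565, 0.116), brass near (0.6365, 0.2815), and the post near (0.516, -0.162) with its console yaw about -10°. The plan is to close the fingers across the console direction, lift the steel ring, carry it above the post and check there.

```bash
cat >> h.py <<'E'
A=np.radians(-10);Q=[0,float(np.cos(A/2)),float(np.sin(A/2)),0]
E
python3 - <<'E'
from bench import *
from h import *
for p in([.4565,.116,.2],[.4565,.116,.01],[.516,-.162,.2],[.516,-.162,.06],[.6365,.2815,.2],[.6365,.2815,.01]):
    j=inverse_kinematics(p,Q);print(None if j is None else np.round(j,2))
move_to([.4565,.116,.10],Q);print(state()['time'])
move_l([.4565,.116,.011],.1)
print(state()['ft_force']);close();s=state();print(s['time'],s['finger_gap'],s['finger_force'],s['ft_force'],s['ee_pos'])
move_l([.4565,.116,.18],.15);hold(.2);s=state();print(s['finger_gap'],s['ft_force'],s['moment'])
move_to([.516,-.162,.18],Q);hold(.2);s=state();print(s['time'],s['ee_pos'],s['ft_force'],s['finger_gap'])
for n in("top","scene"):
    d=get_image(n);cv2.imwrite(f"pics/{n}1.png",d["frame"]);np.savez(f"{n}1.npz",**d)
E
python3 -c "
import cv2,numpy as np
a=cv2.imread('pics/top1.png')[100:300,330:530];b=cv2.imread('pics/scene1.png')[80:280,110:310]
cv2.imwrite('pics/c1.png',cv2.resize(np.hstack([a,b]),(800,400),interpolation=2))"
```

```text
[ 0.18 -0.26  1.62 -0.    1.79  1.92]
[ 0.18 -0.19  1.9  -0.    1.43  1.92]
[-0.37 -0.07  1.45 -0.    1.76  1.38]
[-0.37 -0.03  1.66 -0.    1.51  1.38]
[ 0.37  0.35  0.98 -0.    1.8   2.11]
[ 0.37  0.41  1.25 -0.    1.48  2.11]
2.8167
[-0.38216873  0.55215947  0.10926961]
4.425 0.05914532976798063 30.00008569099009 [0.46167185 0.48901909 1.21500811] [0.45664101 0.11614941 0.01126594]
0.059344367247117315 [ 0.81702609  0.01296793 -4.34837764] [0.03454392 0.0076433  0.03613147]
7.2 [ 0.51625197 -0.16065346  0.18024761] [-0.4305508   0.45202884 -4.84685709] 0.0589513777051933
```

View pics/c1.png

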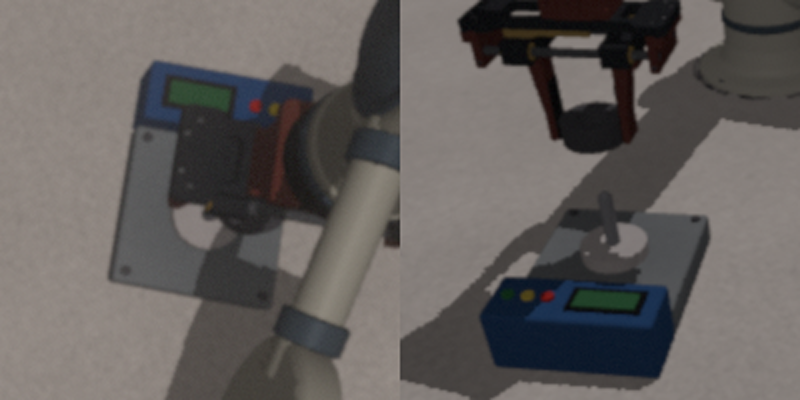

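The ring is held level, at about crop (590,125), and the post tip is clear below it. I'll check the ring's offset against the post in the scene camera's depth.

```bash
python3 - <<'E'
from h import *
from scipy.optimize import least_squares
d=dict(np.load("scene1.npz"));P=cloud(d);q=P.reshape(-1,3);e=np.array([.516,-.161])
def fit(w,r,c0):
    s=least_squares(lambda c:np.hypot(*(w[:,:2]-c).T)-r,c0,loss='soft_l1',f_scale=.001);return s.x.round(4),len(w)
for lo,hi in((.171,.18),(.18,.189)):
    w=q[(q[:,2]>lo)&(q[:,2]<hi)&(abs(q[:,1]+.161)<.022)&(q[:,0]>.52)&(q[:,0]<.57)];print("ring",fit(w,.03,e))
w=q[(abs(q[:,1]+.161)<.022)&(abs(q[:,0]-.545)<.03)&(q[:,2]>.14)&(q[:,2]<.2)];print("z range",np.percentile(w[:,2],[1,5,50,95]).round(4))
for lo,hi in((.06,.08),(.08,.1)):
    w=q[(q[:,2]>lo)&(q[:,2]<hi)&(np.hypot(*(q[:,:2]-e).T)<.02)];print("post",fit(w,.007,e-[.004,0]))
w=q[(q[:,2]>.039)&(q[:,2]<.047)&(np.hypot(*(q[:,:2]-e).T)<.045)];print("foot side",fit(w,.034,e))
E
```

```text
ring (array([ 0.5143, -0.1599]), 111)
ring (array([ 0.514 , -0.1602]), 98)
z range [0.1702 0.1718 0.186  0.1934]
post (array([ 0.5143, -0.1623]), 61)
post (array([ 0.5144, -0.1625]), 60)
foot side (array([ 0.5144, -0.1625]), 112)
```

The ring is already within 2.5 mm of the post axis. I'll correct that, lower it to contact and release.

```bash
cat >> h.py <<'E'
def lower(x,y,z0,zmin):
    from bench import move_l,hold,state
    move_l([x,y,.13],.15);hold(.15);f0=state()['ft_force']
    move_l([x,y,z0],.06);hold(.1);print("pre",state()['ft_force']-f0,state()['ee_pos'])
    z=z0
    while z>zmin:
        z-=.001;move_l([x,y,z],.02);s=state();df=s['ft_force']-f0
        if df[2]>2.5:break
    print("contact",z,df.round(2),s['ee_pos'],s['time'])
    return z
E
python3 - <<'E'
from bench import *
from h import *
z=lower(.516,-.1635,.066,.059)
gripper_open();hold(.1);s=state();print(s['ft_force'],s['finger_gap'])
move_l([.516,-.1635,.18],.15)
move_to([.6365,.2815,.10],Q);print(state()['time'])
for n in("top","scene"):
    d=get_image(n);cv2.imwrite(f"pics/{n}2.png",d["frame"]);np.savez(f"{n}2.npz",**d)
d=dict(np.load("scene2.npz"));P=cloud(d);q=P.reshape(-1,3)
w=q[(np.hypot(q[:,0]-.5144,q[:,1]+.1625)<.045)&(q[:,2]>.055)]
w1=w[(abs(w[:,2]-.074)<.004)];print("top z pts",len(w1),w1[:,2].mean())
a=cv2.imread('pics/top2.png')[100:300,330:530];b=cv2.imread('pics/scene2.png')[80:280,110:310]
cv2.imwrite('pics/c2.png',cv2.resize(np.hstack([a,b]),(800,400),interpolation=2))
E
```

```text
pre [ 0.61120579 -0.25858528 -0.55536392] [ 0.51633329 -0.16362236  0.06662174]
contact 0.06 [-2.46  1.04  9.73] [ 0.51621381 -0.16356626  0.06123875] 10.75
[-0.23621889 -0.11043415 -0.26498087] 0.08802114722552676
14.1417
top z pts 326 0.07363808864646279
```

View pics/c2.png

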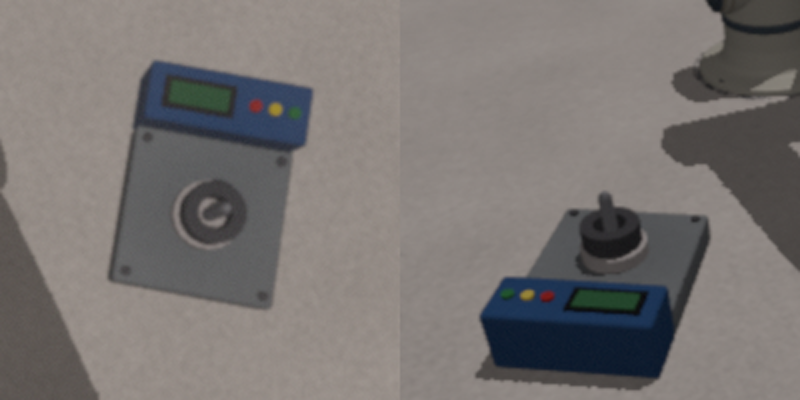

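The steel ring lies flat on the foot around the post (crop (212,210) and (610,230)), with its top at 74 mm. Next is the brass ring.

```bash
python3 - <<'E'
from bench import *
from h import *
from scipy.optimize import least_squares
move_l([.6355,.2815,.011],.1);close();s=state();print(s['time'],s['finger_gap'],s['ee_pos'],s['ft_force'])
move_l([.6355,.2815,.18],.15);move_to([.516,-.1635,.18],Q);hold(.2);s=state();print(s['time'],s['ee_pos'],s['ft_force'],s['finger_gap'])
d=get_image("scene");P=cloud(d);q=P.reshape(-1,3);e=s['ee_pos'][:2]
for lo,hi in((.171,.18),(.18,.189)):
    w=q[(q[:,2]>lo)&(q[:,2]<hi)&(abs(q[:,1]-e[1])<.018)&(q[:,0]>.516)&(q[:,0]<.57)]
    c=least_squares(lambda c:np.hypot(*(w[:,:2]-c).T)-.025,e,loss='soft_l1',f_scale=.001).x
    print("ring",c.round(4),len(w))
sh=np.array([.5144,-.1625])-c;print("shift",sh)
if np.abs(sh).max()<.006 and .045<s['finger_gap']<.053:
    x,y=e+sh
    z=lower(x,y,.090,.082)
    s=state();print(s['ft_force'])
E
```

```text
15.9667 0.04915704515426984 [0.63552898 0.28168146 0.01109961] [-0.40879877  0.89315563  0.18109707]
19.125 [ 0.51640945 -0.16278637  0.17991793] [-0.23216642  0.10255625 -1.78437988] 0.04930905370209141
ring [ 0.5162 -0.1623] 86
ring [ 0.5161 -0.1623] 91
shift [-0.00171542 -0.00015833]
pre [ 0.54347671 -1.23392017  0.92530119] [ 0.51503453 -0.16307355  0.09065958]
contact 0.08399999999999999 [-3.25  0.36  8.15] [ 0.51482225 -0.16298852  0.08500962] 22.225
[-3.07910537  0.77722044  5.29730317]
```

```bash
python3 - <<'E'
from bench import *
from h import *
p=state()['ee_pos']
gripper_open();hold(.1);print(state()['ft_force'])
move_l([p[0],p[1],.2],.15);move_to([.50,.15,.25],Q);hold(.3);print(state()['time'])
for n in("top","scene"):
    d=get_image(n);cv2.imwrite(f"pics/{n}3.png",d["frame"])
P=cloud(d);q=P.reshape(-1,3)
w=q[(np.hypot(q[:,0]-.5144,q[:,1]+.1625)<.035)&(abs(q[:,2]-.098)<.004)&(np.hypot(q[:,0]-.5144,q[:,1]+.1625)>.012)];print(len(w),w[:,2].mean(),w.std(0))
a=cv2.imread('pics/top3.png')[100:300,330:530];b=cv2.imread('pics/scene3.png')[80:280,110:310]
cv2.imwrite('pics/c3.png',cv2.resize(np.hstack([a,b]),(800,400),interpolation=2))
E
```

```text
[ 0.06138623 -0.28791953 -0.19675983]
25.5167
188 0.09729084426595111 [0.01458956 0.01474037 0.00129753]
```

View pics/c3.png

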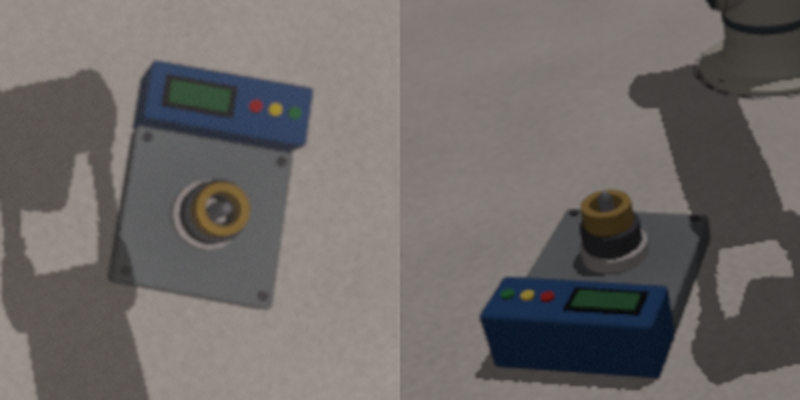

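The brass ring lies flat on the steel ring, over the post (crop (220,208) and (607,212)), and the gripper is clear.

```bash
python3 -c "
from bench import *
print(job_done())"
```

```text
the job is handed in; nothing more can be done
None
```

The steel ring lies flat on the foot with the brass ring flat on top of it; both were lowered down the post and released, the green ring was not touched, and the job was handed in at about 26 s.

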